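# Pack the spice jars into the divided crate and latch it

### The job

Swing the red latch on the divided crate right out to the side, open the lid wide, and put every spice jar on the shelf upright in the crate, one jar to a cell, setting each down rather than dropping it. Then shut the lid fully and swing the latch back across it, leaving the other things on the shelf where they are.

Things in the scene. Friction and masses are not known exactly. Their poses are not given: they have to be found in the camera images.
- crate: divided storage crate, fixed: frosted translucent box with white rim and floor, 143 mm (its x, front to back) x 242 mm (y) x 80 mm high, walls and floor 4 mm. Blue dividers 3 mm thick, top 40 mm above the underside (lower than the walls), make 2 rows (along x) of 3 cells (along y), each 66 mm (x) x 76 mm (y). Origin: centre of the underside; z up; its front (-x) faces the robot
- cell0 (a point): centre of the floor of a cell (front row, right (-y) column), 4 mm above the shelf; axes as the crate
- cell1 (a point): centre of the floor of a cell (front row, middle column), 4 mm above the shelf; axes as the crate
- cell2 (a point): centre of the floor of a cell (front row, left (+y) column), 4 mm above the shelf; axes as the crate
- cell3 (a point): centre of the floor of a cell (back row, right (-y) column), 4 mm above the shelf; axes as the crate
- cell4 (a point): centre of the floor of a cell (back row, middle column), 4 mm above the shelf; axes as the crate
- cell5 (a point): centre of the floor of a cell (back row, left (+y) column), 4 mm above the shelf; axes as the crate
- crate_lid (a joint): hinge angle of the lid: 0 shut, grows as the front edge rises and swings back, stop at 1.95 rad (leaning back beyond upright). A stiff hinge: the lid stays where it is left; about 2 N at the bar moves it
- lid_hinge (a point): middle of the lid's hinge line, which runs along the crate's y at the top of its back wall, 80 mm above the shelf; axes as the crate
- lid_bar (a point): middle of the lid's handle: round blue bar 10 mm thick, 90 mm long, along the crate's y, 38 mm before the lid's front edge on an arm at each end, so a finger fits between bar and lid. Turns with the lid about the hinge; shut, it is 185 mm in front of the hinge line and 4 mm above it. Lid: blue-tinted clear plate 147 x 246 x 6 mm, its top 87 mm above the shelf when shut
- latch (a joint): angle of the red latch lever: 0 = pointing straight back across the lid's front edge (latched, it blocks the lid), grows as it swings clockwise seen from above, out to the crate's right (-y) side, stop at 1.75 rad; past 1.4 rad it is clear of the lid. It stays where it is left (under 1 N at the knob)
- latch_pivot (a point): upright pivot axis of the latch, on a grey block on the crate's front face near its right end, 90 mm above the shelf; axes as the crate
- latch_knob (a point): middle of the latch's upright red round knob, 14 mm across and 32 mm tall (its top 129 mm above the shelf, this point 113 mm), 52 mm from the pivot axis; the flat lever arm under it, 14 mm wide, has its top 97 mm above the shelf
- jar0: spice jar, upright: amber glass body 46 mm across and 50 mm tall with a white paper band, then a cork stopper 28 mm across and 20 mm tall (70 mm in all, about 0.13 kg; grip it by the stopper). Origin: centre of its underside, z up the jar. Stands on the shelf at the start, or is absent (None)
- jar1: spice jar, upright: amber glass body 46 mm across and 50 mm tall with a white paper band, then a cork stopper 28 mm across and 20 mm tall (70 mm in all, about 0.13 kg; grip it by the stopper). Origin: centre of its underside, z up the jar. Stands on the shelf at the start, or is absent (None)
- jar2: spice jar, upright: amber glass body 46 mm across and 50 mm tall with a white paper band, then a cork stopper 28 mm across and 20 mm tall (70 mm in all, about 0.13 kg; grip it by the stopper). Origin: centre of its underside, z up the jar. Stands on the shelf at the start, or is absent (None)
- jar3: spice jar, upright: amber glass body 46 mm across and 50 mm tall with a white paper band, then a cork stopper 28 mm across and 20 mm tall (70 mm in all, about 0.13 kg; grip it by the stopper). Origin: centre of its underside, z up the jar. Stands on the shelf at the start, or is absent (None)
- jar4: spice jar, upright: amber glass body 46 mm across and 50 mm tall with a white paper band, then a cork stopper 28 mm across and 20 mm tall (70 mm in all, about 0.13 kg; grip it by the stopper). Origin: centre of its underside, z up the jar. Stands on the shelf at the start, or is absent (None)
- egg_cup: bystander: wooden egg cup, 48 mm across, 60 mm tall, among the jars; origin under its centre
- bell: bystander: steel hand bell standing mouth down, 60 mm across, 64 mm tall, among the jars; origin under its centre
- key_tin: bystander: flat aluminium key tin with a slide latch, 65 x 105 x 34 mm, behind the crate; origin under its centre
- salt_pig: bystander: white ceramic salt pig, 116 mm across, 139 mm tall, back left; origin under its centre

How it is judged:
On the way, in this order (a step that is already met when the one before it is completed fails the run):
1. the latch is swung out clear of the lid (past 1.4 rad) (value of joint latch above 1.4 rad), for 0.2 s.
2. the lid is open wide (past 1.3 rad) (value of joint crate_lid above 1.3 rad), for 0.2 s.
3. every jar stands upright on the floor of a cell of its own (x of jar0 in the frame of crate between -0.068 and 0.068 m and y of jar0 in the frame of crate between -0.117 and 0.117 m and z of jar0 in the frame of crate between 0 and 0.01 m and angle between each of jar0, jar1, jar2, jar3, jar4's own z axis and vertical below 0.12 rad and x of jar1 in the frame of crate between -0.068 and 0.068 m and y of jar1 in the frame of crate between -0.117 and 0.117 m and z of jar1 in the frame of crate between 0 and 0.01 m and x of jar2 in the frame of crate between -0.068 and 0.068 m and y of jar2 in the frame of crate between -0.117 and 0.117 m and z of jar2 in the frame of crate between 0 and 0.01 m and x of jar3 in the frame of crate between -0.068 and 0.068 m and y of jar3 in the frame of crate between -0.117 and 0.117 m and z of jar3 in the frame of crate between 0 and 0.01 m and x of jar4 in the frame of crate between -0.068 and 0.068 m and y of jar4 in the frame of crate between -0.117 and 0.117 m and z of jar4 in the frame of crate between 0 and 0.01 m), for 0.3 s.
4. the lid is fully shut (within 0.06 rad) (value of joint crate_lid below 0.06 rad), for 0.2 s.
5. the latch is back across the lid (within 0.35 rad) (value of joint latch below 0.35 rad), for 0.2 s.
At the end, for the whole second after the job is handed in: Every jar present stands upright (within 0.12 rad) and at rest on the crate's floor, so one to a cell (its underside less than 10 mm above the shelf, inside the walls), the lid is shut within 0.06 rad and the latch is back within 0.35 rad of straight across the lid (all of step 3 and linear speed of each of jar0, jar1, jar2, jar3, jar4 below 0.03 m/s and value of joint crate_lid below 0.06 rad and value of joint latch below 0.35 rad); the robot touches nothing.
It fails at once if a jar is dropped into the crate (moving faster than 0.85 m/s just above its floor) ((x of jar0 in the frame of crate between -0.068 and 0.068 m and y of jar0 in the frame of crate between -0.117 and 0.117 m and z of jar0 in the frame of crate between 0.01 and 0.045 m and linear speed of jar0 above 0.85 m/s) or (x of jar1 in the frame of crate between -0.068 and 0.068 m and y of jar1 in the frame of crate between -0.117 and 0.117 m and z of jar1 in the frame of crate between 0.01 and 0.045 m and linear speed of jar1 above 0.85 m/s) or (x of jar2 in the frame of crate between -0.068 and 0.068 m and y of jar2 in the frame of crate between -0.117 and 0.117 m and z of jar2 in the frame of crate between 0.01 and 0.045 m and linear speed of jar2 above 0.85 m/s) or (x of jar3 in the frame of crate between -0.068 and 0.068 m and y of jar3 in the frame of crate between -0.117 and 0.117 m and z of jar3 in the frame of crate between 0.01 and 0.045 m and linear speed of jar3 above 0.85 m/s) or (x of jar4 in the frame of crate between -0.068 and 0.068 m and y of jar4 in the frame of crate between -0.117 and 0.117 m and z of jar4 in the frame of crate between 0.01 and 0.045 m and linear speed of jar4 above 0.85 m/s)).
It fails at once if a bystander is shoved more than 50 mm or knocked over (distance of any of egg_cup, bell, key_tin, salt_pig from where it was at the start of the episode above 0.05 m or angle between any of egg_cup, bell, key_tin, salt_pig's own z axis and vertical above 0.5 rad).
Of jar0, jar1, jar2, jar3, jar4 only 3 to 5 are there at a start; the rules pass over those that are not, and their reading is None.
At some moment in a run one of jar0, jar1, jar2, jar3, jar4 may be knocked a few centimetres aside while the robot is not near it.
It also fails if it takes over 210 s, if anything falls off the work surface, if the arm or the gripper's body presses on something with over 40 N, if the wrist force passes 120 N, or if a joint passes its speed limit or range.

### The arm

A 6-joint arm with a two-finger parallel gripper is mounted at the origin on the work surface. World frame = base frame: x ahead of the robot, y to its left, z up, the work surface at z = 0. Lengths are in m, angles in rad, forces in N, time in s.
With the tool pointing down it reaches from about 0.325 to 0.775 m from the base axis. Payload 5.5 kg.
Tool frame: the origin (TCP) lies on the centre line of the jaws, within the pads' length; the fingertips stand 17 mm ahead of it and the grasp point (between the pads) lies 2 mm behind it; z points along the fingers, y is the line along which they close (so a half turn about z gives the same grasp; the last joint's range is limited). The gripper opens to 85 mm and grips with 20 to 120 N. Pads are 22 mm wide; open, the fingers measure 114 mm over their backs; the gripper's body (76 mm by 85 mm) begins 54 mm behind the grasp point. The pads swing forward as they close: fully open they stand 13 mm farther back than shut.
Start: joints at [-0.057, 0.091, 1.231, -0, 1.82, -0.057], TCP at [0.6, -0, 0.248] pointing down, gripper open.
Joint ranges: [-2.87, 2.87], [-0.86, 2.18], [0.17, 2.46], [-1.51, 4.65], [0.06, 2.69], [-2.65, 2.65]. Speed limits (rad/s): [2.57, 2.57, 3.01, 3.14, 3.14, 3.14].

### API

Orientations are given as a unit quaternion [x, y, z, w].
In Python, from plant import * gives the robot as it stands.
- The arm moves only by the tool servo_tool, never from a script. Its argument "motion" is a list of rows, each an object with "offset": the shift along the world's x, y, z normalised to -1 to 1, where 1 is 20 cm, a list of three; "twist": the turn about the world's z normalised to -1 to 1, where 1 is 180 degrees. In form: [{"offset": [x, y, z], "twist": twist}, ...]. A call has 1 to 20 rows; each row is the pose to reach, as a shift and turn from the pose commanded when the call began, turning the shorter way round; what a row does not reach only later rows make up. A row lasts 1/8 s, in which the tool goes at most 62.5 mm and 10.7 degrees, less where a joint would pass 70% of its speed; a pose out of reach is approached as far as the arm can. A call with a number of a shift or a turn outside -1 to 1 is refused whole. A call with a gripper value outside its range is refused whole. "jaw" is the opening, from 0 (shut) to 1 (fully open), set as the call begins (left out, the last holds). The fingers move at their own pace and stop on an object; "squeeze" is the grip in N (left out, the last holds). Time passes only in rows, so rows that repeat a pose let the fingers close. It gives the time, the measured TCP pose, the force, the opening and the grip force at its end, in the units of the state.
- state(): the state, without advancing time (a new reading comes with each control period).
- grab_frame(name): name is "scene" or "side" or "wrist"; returns a dict with "img" (400x640x3 uint8, blue, green, red), "camera_matrix" (3x3 intrinsics, pixels), "origin" and "orientation" of the camera in the world; the wrist camera has in their place "tool_from_camera" (4x4, takes a point from camera to tool coordinates, whose origin is the TCP and whose axes are the flange's). Camera axes: x right, y down, z forward; pixel columns grow to the right and rows downward; lengths in m; the calibration is good to about 2 mm. The wrist camera is an equidistant fisheye: a pixel r from the principal point sees the ray r / f radians off the axis. A picture is of the moment at which its call begins: read the wrist's pose just before it. There is no depth.
- close_job(): hands the job in; it is judged then, once.
The state is a dict: "t": time; "joint_pos": joint angles; "joint_velocities": joint speeds; "tau": joint torques, N m; "ee_pos": TCP position; "eef_rot": TCP orientation; "contact_force": force on the tool from outside, world axes, zero at the start; "torque": the same for the moment, N m; "grip_width": finger opening in m; "grip_force": force on a finger pad.
Only numpy, scipy, OpenCV 4.12 (cv2) and the standard library are available. Lean on these libraries where they do the work, as an engineer would, in place of code of your own. Each camera call takes 0.05 s, during which the arm holds its last target. There are 200 camera calls.

## Working session

There is one attempt and no reset: what is moved stays moved. The work goes in short steps, Python scripts to look and compute and a tool call to move; the robot and the scene stay as the last step left them, time stands still between calls to the robot, and variables do not carry over. Pictures are saved under pics/ and viewed, at most 14 in all, crops included, and the job is handed in when it is done.

Besides the shell and the picture viewer there is one more tool, called after ">>>" as name(argument=value, ...) on one line, values as JSON. servo_tool: Moves the arm, as the interface text tells. Scaled input: -1 to 1 covers 20 cm each way for a shift and 180 degrees each way for a turn. Its arguments: {"type":"object","properties":{"motion":{"type":"array"},"jaw":{"type":"number"},"squeeze":{"type":"number"}},"required":["motion"]}

```bash
mkdir -p pics; ls; cat > h.py <<'E'
from plant import *
import cv2, numpy as np
from scipy.spatial.transform import Rotation as R
def rot(o):
    o=np.array(o); return o if o.shape==(3,3) else R.from_quat(o).as_matrix()
def ray(f,px):
    K=f["camera_matrix"]; d=np.linalg.inv(K)@np.array([px[0],px[1],1.]); return np.array(f["origin"]),rot(f["orientation"])@d
def onz(f,px,z):
    o,d=ray(f,px); return o+d*(z-o[2])/d[2]
def proj(f,P):
    q=rot(f["orientation"]).T@(np.array(P)-np.array(f["origin"])); q=f["camera_matrix"]@q; return q[:2]/q[2]
def tri(f,p,g,q):
    a,d=ray(f,p); b,e=ray(g,q); s=np.linalg.lstsq(np.c_[d,-e],b-a,rcond=None)[0]
    A=a+d*s[0];B=b+e*s[1]; return (A+B)/2,np.linalg.norm(A-B)
E
python3 - <<'E'
from h import *
import pickle
print(state())
F={}
for n in("scene","side","wrist"):
    f=grab_frame(n);F[n]=f;cv2.imwrite(f"pics/{n}0.png",f["img"]);print(n,{k:v for k,v in f.items() if k!="img"})
pickle.dump(F,open("f0.pkl","wb"))
E
```

```text
pics
{'t': 0.0, 'joint_pos': array([-5.67020734e-02,  9.18514221e-02,  1.23188893e+00, -3.05405546e-05,
        1.81978805e+00, -5.66900069e-02]), 'joint_velocities': array([ 0.00099159, -0.00158865,  0.00103987,  0.00126508, -0.00138104,
        0.00127967]), 'tau': array([ 1.92109423e-03, -4.58737707e+01, -4.18019521e+01,  2.08830479e-04,
        1.19483890e-02, -1.60596358e-05]), 'ee_pos': array([5.99752066e-01, 1.45550238e-06, 2.47153565e-01]), 'eef_rot': array([ 7.07113367e-01,  7.07099533e-01, -6.55551585e-04, -7.12213345e-04]), 'contact_force': array([-0.14344943,  0.01308664,  0.17553405]), 'torque': array([ 0.01877613, -0.01597779, -0.02665161]), 'grip_force': 0.0, 'grip_width': 0.08527784346361429}
scene {'camera_matrix': array([[380.37350319,   0.        , 321.02166667],
       [  0.        , 380.37350319, 199.67466421],
       [  0.        ,   0.        ,   1.        ]]), 'origin': array([1.38957152, 0.29416889, 0.68825542]), 'orientation': array([ 0.54518145,  0.70225906, -0.36747696, -0.27307525])}
side {'camera_matrix': array([[433.89491398,   0.        , 318.41427758],
       [  0.        , 433.89491398, 197.22765754],
       [  0.        ,   0.        ,   1.        ]]), 'origin': array([0.31239377, 0.73828413, 0.87053871]), 'orientation': array([-0.21208645,  0.90607904, -0.35803685,  0.07648355])}
wrist {'camera_matrix': array([[309.70691629,   0.        , 317.41082196],
       [  0.        , 309.70691629, 196.02515368],
       [  0.        ,   0.        ,   1.        ]]), 'tool_from_camera': array([[-4.92276055e-04, -9.63410959e-01, -2.68028135e-01,
         6.66704063e-02],
       [ 9.99999642e-01, -6.58889870e-04,  5.31682404e-04,
        -1.54952650e-04],
       [-6.88829679e-04, -2.68027777e-01,  9.63410938e-01,
        -1.25259618e-01],
       [ 0.00000000e+00,  0.00000000e+00,  0.00000000e+00,
         1.00000000e+00]])}
```

View pics/scene0.png

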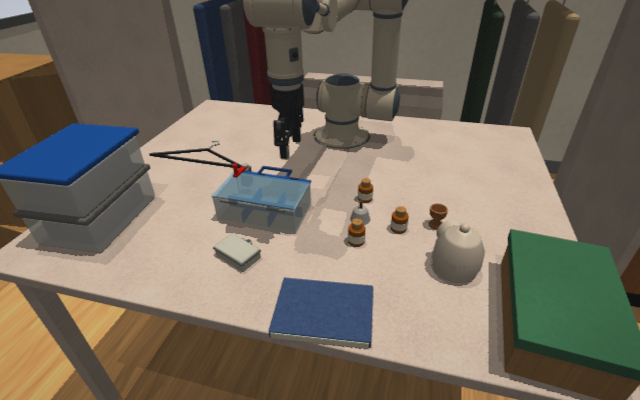

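View pics/side0.png

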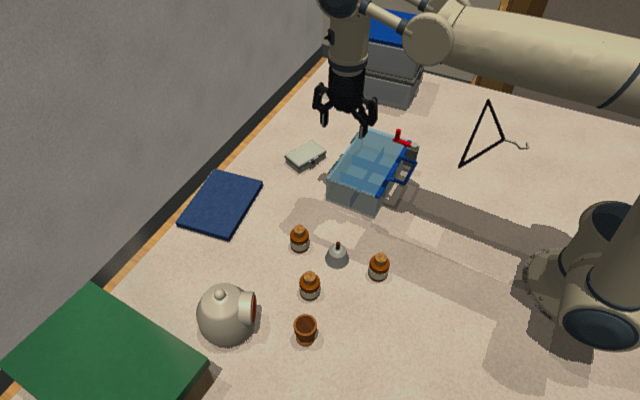

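View pics/wrist0.png

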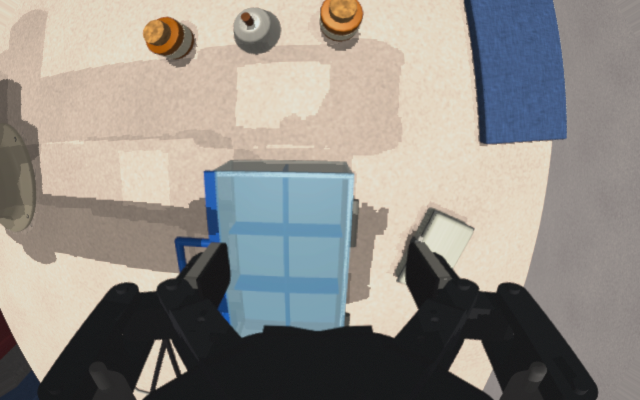

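The scene view shows the crate at (262,198), red knob (238,170), bar (275,170), three jars with corks at (366,183), (401,212), (356,226), the bell at (360,212) and the egg cup at (438,212). The side view has the corks at (299,230), (310,278), (379,260), the red knob at (398,135), and the crate at (370,165). The wrist view shows the lid roughly aligned with the world axes. Next I'll enlarge the crate and measure by colour.

```bash
python3 - <<'E'
from h import *
import pickle
F=pickle.load(open("f0.pkl","rb"))
a=cv2.resize(F["scene"]["img"][150:250,200:330],None,fx=3,fy=3,interpolation=cv2.INTER_CUBIC)
b=cv2.resize(F["side"]["img"][115:220,310:440],None,fx=3,fy=3,interpolation=cv2.INTER_CUBIC)
o=np.zeros((315,780,3),np.uint8);o[:300,:390]=a;o[:315,390:780]=b
cv2.imwrite("pics/crop1.png",o)
for n in("scene","side"):
    im=F[n]["img"];h=cv2.cvtColor(im,cv2.COLOR_BGR2HSV)
    for nm,m in (("amber",cv2.inRange(h,(5,150,60),(20,255,255))),("red",cv2.inRange(h,(0,200,90),(4,255,255))|cv2.inRange(h,(174,200,90),(180,255,255))),("dkblue",cv2.inRange(h,(100,190,60),(125,255,255)))):
        k,_,s,c=cv2.connectedComponentsWithStats(m)
        for i in range(1,k):
            if s[i,4]>12: print(n,nm,s[i].tolist(),c[i].round(1))
E
```

```text
scene amber [362, 179, 8, 4, 24] [365.8 180.7]
scene amber [359, 183, 14, 11, 101] [365.3 188.8]
scene amber [359, 200, 12, 3, 19] [363.7 201.1]
scene amber [429, 205, 18, 24, 256] [437.2 214.5]
scene amber [392, 207, 16, 17, 157] [399.8 216.5]
scene amber [349, 219, 16, 18, 181] [356.3 228.8]
scene amber [391, 228, 15, 5, 19] [397.2 231.1]
scene amber [350, 243, 12, 4, 18] [355.2 244.7]
scene amber [621, 248, 19, 46, 507] [632.4 275.4]
scene red [233, 163, 12, 14, 71] [237.8 169.6]
scene dkblue [0, 124, 138, 61, 4426] [ 65.9 153.1]
side amber [499, 0, 33, 14, 326] [515.1   5.4]
side amber [295, 58, 31, 32, 143] [309.5  73.3]
side amber [472, 76, 7, 9, 33] [475.3  80.1]
side amber [480, 77, 25, 14, 181] [491.3  83.7]
side amber [282, 90, 14, 13, 58] [288.4  95.7]
side amber [242, 103, 42, 41, 208] [262.3 123.5]
side amber [218, 146, 26, 24, 135] [230.1 157.7]
side amber [156, 204, 30, 34, 185] [169.2 222.1]
side amber [290, 225, 18, 18, 242] [298.8 233.9]
side amber [151, 240, 6, 6, 13] [153.4 241.7]
side amber [370, 253, 19, 21, 276] [379.4 262.5]
side amber [300, 271, 19, 22, 299] [308.8 281.4]
side amber [252, 295, 3, 27, 57] [252.8 308.4]
side amber [294, 314, 22, 32, 472] [304.4 327.7]
side amber [0, 382, 21, 18, 162] [ 10.  391.4]
side red [393, 138, 18, 8, 51] [402.5 141.6]
side dkblue [388, 10, 27, 10, 101] [402.6  14.5]
side dkblue [369, 18, 33, 28, 535] [383.5  33.4]
side dkblue [376, 147, 40, 51, 346] [395.4 172.2]
```

View pics/crop1.png

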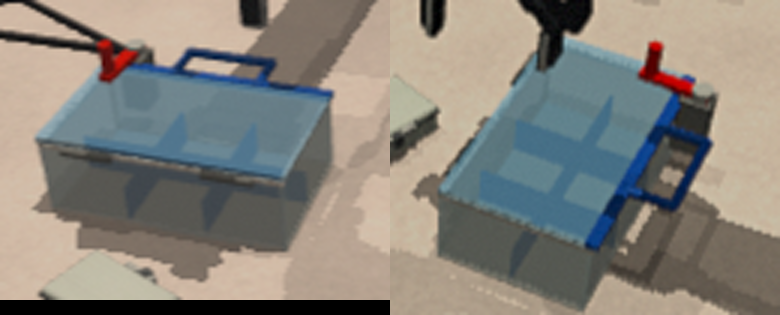

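The crop shows the lid corners, latch and bar clearly. In the scene frame the lid corners are (213,196), (296,209), (311,181) and (233,172), the knob top is (235,164), and the bar ends are (262,167) and (291,171). In the side frame the knob top is (398,129), and the bar ends are (417,162) and (405,184).

```bash
python3 - <<'E'
from h import *
import pickle
np.set_printoptions(precision=4,suppress=True)
F=pickle.load(open("f0.pkl","rb"));s,d=F["scene"],F["side"]
for n,p in dict(BR=(213.3,196.3),BL=(296,209.3),FL=(311,181.3),FR=(233.3,171.7)).items(): print("sc",n,onz(s,p,.087))
for n,p in dict(FL=(379,195),BL=(326.7,178.3),BR=(368.3,128.3)).items(): print("sd",n,onz(d,p,.087))
for n,p,q in (("knobtop .129",(235,164),(398.3,129.3)),("pivot",(246.7,165.7),(414.7,145)),("barR",(262.3,167.3),(416.7,162.3)),("barL",(290.7,171.3),(405.3,184)),("FL",(311,181.3),(379,195)),("BL",(296,209.3),(326.7,178.3))): print(n,*tri(s,p,d,q))
# lid mask from wrist for orientation: skip. Jars by body ellipse and cork colours
for n,f in (("sc",s),("sd",d)):
    h=cv2.cvtColor(f["img"],cv2.COLOR_BGR2HSV)
    for c in ([(365.5,187),(400,215),(356.5,228)] if n=="sc" else [(379.4,262.5),(308.8,281.4),(298.8,233.9)]):
        x,y=int(c[0]),int(c[1]); print(n); print([h[y+k,x].tolist() for k in range(-10,12,2)])
print([tri(s,p,d,q) for p,q in (((366,180),(380,256)),((401,208.5),(310,274)),((356.5,221.5),(299,226.5)))])
print("knob sd2",onz(d,(398.3,129.3),.129),"sc",onz(s,(235,164),.129))
print("egg",onz(s,(438,207),.06),onz(d,(305.5,321),.06)); print("bell top",tri(s,(361,203),d,(338,244)))
E
```

```text
sc BR [ 0.6319 -0.2273  0.087 ]
sc BL [0.6353 0.0152 0.087 ]
sc FL [0.4952 0.0159 0.087 ]
sc FR [ 0.4979 -0.2306  0.087 ]
sd FL [0.4922 0.0038 0.087 ]
sd BL [0.6335 0.0091 0.087 ]
sd BR [ 0.6141 -0.2323  0.087 ]
knobtop .129 [ 0.5218 -0.2074  0.132 ] 0.00295082631239683
pivot [ 0.4683 -0.2004  0.099 ] 0.008079134996985976
barR [ 0.4451 -0.1581  0.0828] 0.002103662450458913
barL [ 0.4466 -0.0644  0.0828] 0.0035784967053976713
FL [0.4921 0.0117 0.0886] 0.009508683882580244
BL [0.6333 0.0128 0.0874] 0.004990285232714322
sc
[[14, 60, 179], [16, 155, 174], [16, 153, 173], [15, 144, 87], [15, 139, 77], [14, 166, 89], [14, 223, 136], [14, 193, 62], [13, 190, 63], [20, 52, 103], [21, 50, 103]]
sc
[[14, 54, 206], [16, 154, 172], [16, 154, 167], [15, 154, 157], [15, 136, 73], [16, 142, 72], [14, 185, 98], [14, 212, 141], [13, 183, 64], [14, 206, 63], [19, 56, 100]]
sc
[[15, 125, 141], [16, 154, 180], [16, 154, 171], [16, 154, 159], [15, 143, 80], [16, 143, 75], [15, 213, 110], [14, 212, 143], [14, 188, 65], [14, 190, 63], [18, 55, 102]]
sd
[[15, 111, 167], [16, 174, 161], [16, 168, 140], [16, 
[... 167 characters left out ...]
6], [17, 166, 177], [17, 167, 157], [17, 167, 93], [17, 166, 77], [14, 196, 95], [15, 255, 134], [14, 208, 145], [13, 233, 58]]
sd
[[15, 55, 171], [16, 169, 166], [16, 170, 156], [16, 163, 142], [17, 170, 162], [17, 167, 125], [16, 157, 70], [15, 178, 79], [15, 255, 132], [14, 209, 133], [13, 250, 56]]
[(array([0.4274, 0.1667, 0.0724]), np.float64(0.0020425003039221444)), (array([0.5462, 0.2801, 0.0729]), np.float64(0.004100094714544)), (array([0.6287, 0.1743, 0.0727]), np.float64(0.004193170818229755))]
knob sd2 [ 0.5227 -0.2137  0.129 ] sc [ 0.519  -0.2082  0.129 ]
egg [0.4998 0.3792 0.06  ] [0.5076 0.3737 0.06  ]
bell top (array([0.5286, 0.1697, 0.0595]), np.float64(0.002643745305800292))
```

>>> servo_tool(motion=[{"offset": [-0.4, -0.95, -0.2], "twist": 0}, {"offset": [-0.4, -0.95, -0.2], "twist": 0}, {"offset": [-0.4, -0.95, -0.2], "twist": 0}, {"offset": [-0.4, -0.95, -0.2], "twist": 0}, {"offset": [-0.4, -0.95, -0.2], "twist": 0}, {"offset": [-0.4, -0.95, -0.2], "twist": 0}, {"offset": [-0.4, -0.95, -0.2], "twist": 0}], jaw=0.5, squeeze=20)

```text
t: 1.02
ee_pos: [0.5206, -0.1889, 0.2086]
eef_rot: [0.706, 0.708, 0.0, 0.0]
contact_force: [-0.3, 0.2, -0.1]
grip_width: 0.0425
grip_force: 0.0
```

```bash
cat >> h.py <<'E'
def wray(f,st,px):
    K=f["camera_matrix"]; v=np.array([px[0]-K[0,2],px[1]-K[1,2]]); r=np.linalg.norm(v); a=r/K[0,0]
    d=np.array([*(v/r*np.sin(a)),np.cos(a)]); T=np.array(f["tool_from_camera"]); Rw=rot(st["eef_rot"])
    return Rw@T[:3,3]+st["ee_pos"], Rw@(T[:3,:3]@d)
def wz(f,st,px,z):
    o,d=wray(f,st,px); return o+d*(z-o[2])/d[2]
def comps(img,ranges,mn=30):
    h=cv2.cvtColor(img,cv2.COLOR_BGR2HSV); m=sum(cv2.inRange(h,a,b) for a,b in ranges)
    k,_,s,c=cv2.connectedComponentsWithStats(m); return [(s[i].tolist(),c[i]) for i in range(1,k) if s[i,4]>=mn]
RED=[((0,180,70),(4,255,255)),((174,180,70),(180,255,255))]; AMB=[((11,120,50),(19,255,255))]; BLU=[((105,180,50),(125,255,255))]
np.set_printoptions(precision=4,suppress=True)
E
python3 - <<'E'
from h import *
st=state();f=grab_frame("wrist");cv2.imwrite("pics/w1.png",f["img"]);print(st["ee_pos"],st["eef_rot"])
for nm,rg in (("r",RED),("b",BLU)):
    for s,c in comps(f["img"],rg): print(nm,s,c.round(1),wz(f,st,c,.1))
E
```

```text
[ 0.5206 -0.1889  0.2086] [0.7065 0.7077 0.0002 0.0002]
r [263, 207, 65, 38, 1265] [298.4 221.7] [ 0.5054 -0.2088  0.1   ]
b [222, 38, 63, 169, 2576] [251.8 120.6] [ 0.4708 -0.128   0.1   ]
b [274, 228, 11, 13, 122] [279.5 234.2] [ 0.4896 -0.2198  0.1   ]
```

View pics/w1.png

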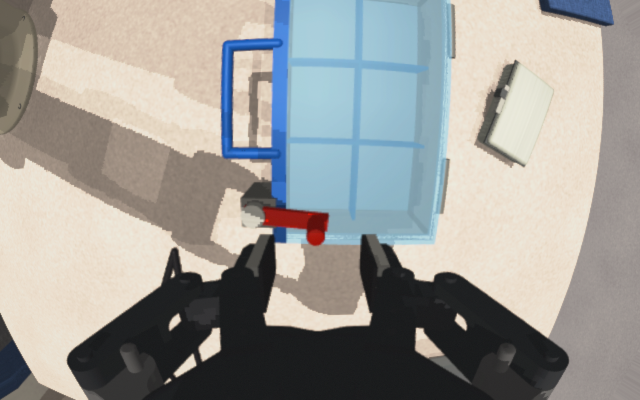

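The wrist view shows the knob top at (316,238), pivot at (252,213), bar from (228,45) to (228,153), and the lid front edge at column 275–288.

```bash
python3 - <<'E'
from h import *
st=state();f=grab_frame("wrist")
for n,p,z in (("knob",(316,238),.129),("knobbase",(318,218),.097),("pivot",(252,213),.097),("bar",(228,45),.084),("bar",(228,153),.084),("frontedge",(274,60),.087),("frontedge",(273,200),.087),("BR",(438,241),.087),("fr rimFR",(274,243),.087),("div row",(359,60),.04),("div row",(353,190),.04),("divcolB",(300,138),.04),("divcolA",(300,62),.04)): print(n,wz(f,st,p,z))
E
```

```text
knob [ 0.5195 -0.2106  0.129 ]
knobbase [ 0.5211 -0.2067  0.097 ]
pivot [ 0.467  -0.2027  0.097 ]
bar [ 0.4475 -0.064   0.084 ]
bar [ 0.446  -0.1547  0.084 ]
frontedge [ 0.4863 -0.0798  0.087 ]
frontedge [ 0.4835 -0.1944  0.087 ]
BR [ 0.6313 -0.2337  0.087 ]
fr rimFR [ 0.4826 -0.2337  0.087 ]
div row [ 0.5595 -0.0717  0.04  ]
div row [ 0.5557 -0.1979  0.04  ]
divcolB [ 0.5041 -0.147   0.04  ]
divcolA [ 0.5043 -0.0744  0.04  ]
```

>>> servo_tool(motion=[{"offset": [0, -0.1, -0.1], "twist": 0}, {"offset": [0, -0.1, -0.3], "twist": 0}, {"offset": [0, -0.1, -0.44], "twist": 0}, {"offset": [0, -0.1, -0.44], "twist": 0}])

```text
t: 1.62
ee_pos: [0.5181, -0.2099, 0.1159]
eef_rot: [0.707, 0.707, -0.001, -0.003]
contact_force: [-0.4, -0.4, 0.3]
grip_width: 0.0427
grip_force: 0.0
```

>>> servo_tool(motion=[{"offset": [0, 0, 0], "twist": 0}, {"offset": [0, 0, 0], "twist": 0}, {"offset": [0, 0, 0], "twist": 0}, {"offset": [0, 0, 0], "twist": 0}], jaw=0, squeeze=20)

```text
t: 2.12
ee_pos: [0.5194, -0.2104, 0.1218]
eef_rot: [0.707, 0.707, -0.001, 0.0]
contact_force: [-6.2, 0.2, 0.6]
grip_width: 0.0131
grip_force: 21.3
```

>>> servo_tool(motion=[{"offset": [-0.006, -0.037, 0], "twist": 0}, {"offset": [-0.02, -0.074, 0], "twist": 0}, {"offset": [-0.038, -0.11, 0], "twist": 0}, {"offset": [-0.06, -0.14, 0], "twist": 0}, {"offset": [-0.088, -0.167, 0], "twist": 0}, {"offset": [-0.118, -0.19, 0], "twist": 0}, {"offset": [-0.154, -0.21, 0], "twist": 0}, {"offset": [-0.19, -0.223, 0], "twist": 0}, {"offset": [-0.22, -0.23, 0], "twist": 0}, {"offset": [-0.253, -0.232, 0], "twist": 0}, {"offset": [-0.28, -0.23, 0], "twist": 0}, {"offset": [-0.28, -0.23, 0], "twist": 0}, {"offset": [-0.28, -0.23, 0], "twist": 0}])

```text
t: 3.75
ee_pos: [0.4641, -0.2589, 0.1221]
eef_rot: [0.708, 0.706, -0.001, 0.003]
contact_force: [-0.1, -5.8, 3.9]
grip_width: 0.0131
grip_force: 21.6
```

>>> servo_tool(motion=[{"offset": [0, 0, 0], "twist": 0}, {"offset": [0, 0, 0], "twist": 0}, {"offset": [0, 0, 0], "twist": 0}, {"offset": [0, 0, 0.2], "twist": 0}, {"offset": [0, 0, 0.4], "twist": 0}, {"offset": [-0.1, 0.25, 0.4], "twist": 0}, {"offset": [-0.1, 0.5, 0.4], "twist": 0}, {"offset": [-0.1, 0.73, 0.4], "twist": 0}, {"offset": [-0.1, 0.73, 0.4], "twist": 0}], jaw=0.45)

```text
t: 4.88
ee_pos: [0.444, -0.1075, 0.2004]
eef_rot: [0.706, 0.709, 0.0, 0.0]
contact_force: [0.9, -0.9, -0.5]
grip_width: 0.0384
grip_force: 0.0
```

```bash
python3 - <<'E'
from h import *
st=state();f=grab_frame("scene");g=grab_frame("side");w=grab_frame("wrist");print(st["ee_pos"],st["t"])
o=np.zeros((600,780,3),np.uint8);o[:300,:390]=cv2.resize(f["img"][140:240,200:330],None,fx=3,fy=3);o[:300,390:]=cv2.resize(g["img"][115:215,310:440],None,fx=3,fy=3)
o[300:600,:480]=cv2.resize(w["img"],(480,300))
cv2.imwrite("pics/c2.png",o)
E
```

```text
[ 0.444  -0.1075  0.2004] 4.875
```

View pics/c2.png

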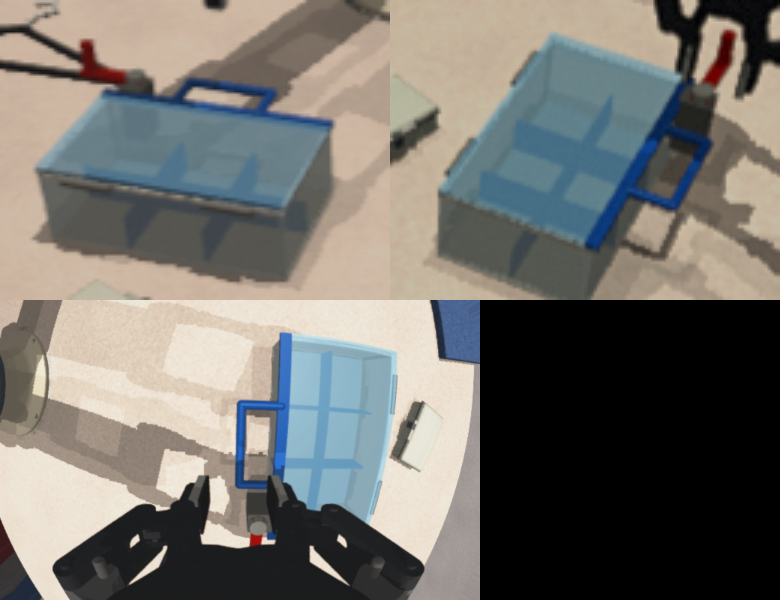

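The latch now points out to the crate's right, with the knob at crop (85,45) left and (728,38) right. The bar sits just below the fingers. Next I'll grip it.

>>> servo_tool(motion=[{"offset": [0.015, 0, -0.1], "twist": 0}, {"offset": [0.015, 0, -0.2], "twist": 0}, {"offset": [0.015, 0, -0.35], "twist": 0}, {"offset": [0.015, 0, -0.5], "twist": 0}, {"offset": [0.015, 0, -0.585], "twist": 0}, {"offset": [0.015, 0, -0.585], "twist": 0}, {"offset": [0.015, 0, -0.585], "twist": 0}], jaw=0.3)

```text
t: 5.9
ee_pos: [0.4475, -0.1103, 0.0842]
eef_rot: [0.707, 0.707, 0.0, 0.001]
contact_force: [-0.3, 0.3, -0.0]
grip_width: 0.0254
grip_force: 0.0
```

>>> servo_tool(motion=[{"offset": [0, 0, 0], "twist": 0}, {"offset": [0, 0, 0], "twist": 0}, {"offset": [0, 0, 0], "twist": 0}, {"offset": [0, 0, 0], "twist": 0}], jaw=0, squeeze=25)

```text
t: 6.4
ee_pos: [0.4462, -0.1103, 0.0846]
eef_rot: [0.707, 0.707, -0.001, -0.0]
contact_force: [-8.0, 0.4, 4.4]
grip_width: 0.0086
grip_force: 24.7
```

```bash
python3 - <<'E'
import numpy as np
for th in np.arange(.1,1.85,.1):
    r=np.hypot(.185,.004);a=np.arctan2(.004,.185)+th
    print(round(th,2),((.185-r*np.cos(a))/.2).round(3),((r*np.sin(a)-.004)/.2).round(3))
E
```

```text
0.1 0.007 0.092
0.2 0.022 0.183
0.3 0.047 0.272
0.4 0.081 0.359
0.5 0.123 0.441
0.6 0.173 0.519
0.7 0.23 0.591
0.8 0.295 0.657
0.9 0.366 0.717
1.0 0.442 0.769
1.1 0.523 0.813
1.2 0.608 0.849
1.3 0.697 0.877
1.4 0.787 0.895
1.5 0.88 0.904
1.6 0.972 0.904
1.7 1.064 0.895
1.8 1.155 0.876
```

>>> servo_tool(motion=[{"offset": [0.002, 0, 0.046], "twist": 0}, {"offset": [0.007, 0, 0.092], "twist": 0}, {"offset": [0.013, 0, 0.138], "twist": 0}, {"offset": [0.022, 0, 0.183], "twist": 0}, {"offset": [0.047, -0.001, 0.272], "twist": 0}, {"offset": [0.081, -0.002, 0.359], "twist": 0}, {"offset": [0.123, -0.003, 0.441], "twist": 0}, {"offset": [0.173, -0.004, 0.519], "twist": 0}, {"offset": [0.23, -0.005, 0.591], "twist": 0}, {"offset": [0.295, -0.006, 0.657], "twist": 0}, {"offset": [0.366, -0.008, 0.717], "twist": 0}, {"offset": [0.442, -0.01, 0.769], "twist": 0}, {"offset": [0.442, -0.01, 0.769], "twist": 0}])

```text
t: 8.02
ee_pos: [0.5361, -0.1124, 0.2429]
eef_rot: [0.707, 0.707, 0.001, 0.003]
contact_force: [-9.2, -0.1, 14.4]
grip_width: 0.009
grip_force: 25.7
```

>>> servo_tool(motion=[{"offset": [0.04, -0.001, 0.022], "twist": 0}, {"offset": [0.081, -0.002, 0.044], "twist": 0}, {"offset": [0.166, -0.004, 0.08], "twist": 0}, {"offset": [0.255, -0.006, 0.108], "twist": 0}, {"offset": [0.345, -0.008, 0.126], "twist": 0}, {"offset": [0.438, -0.01, 0.135], "twist": 0}, {"offset": [0.53, -0.012, 0.135], "twist": 0}, {"offset": [0.622, -0.014, 0.126], "twist": 0}, {"offset": [0.668, -0.015, 0.117], "twist": 0}, {"offset": [0.668, -0.015, 0.117], "twist": 0}, {"offset": [0.668, -0.015, 0.117], "twist": 0}])

```text
t: 9.4
ee_pos: [0.6699, -0.1154, 0.2627]
eef_rot: [0.707, 0.707, 0.001, 0.002]
contact_force: [2.1, -1.7, 5.1]
grip_width: 0.0086
grip_force: 26.1
```

>>> servo_tool(motion=[{"offset": [0, 0, 0], "twist": 0}, {"offset": [0, 0, 0], "twist": 0}, {"offset": [0, 0, 0.1], "twist": 0}, {"offset": [0, 0, 0.25], "twist": 0}, {"offset": [-0.2, 0.2, 0.25], "twist": 0.05}, {"offset": [-0.4, 0.45, 0.25], "twist": 0.1}, {"offset": [-0.6, 0.7, 0.1], "twist": 0.15}, {"offset": [-0.8, 1.0, 0], "twist": 0.2}, {"offset": [-0.8, 1.0, 0], "twist": 0.25}, {"offset": [-0.8, 1.0, 0], "twist": 0.3}, {"offset": [-0.8, 1.0, 0], "twist": 0.35}, {"offset": [-0.8, 1.0, 0], "twist": 0.4}, {"offset": [-0.8, 1.0, 0], "twist": 0.45}, {"offset": [-0.8, 1.0, 0], "twist": 0.5}, {"offset": [-0.8, 1.0, 0], "twist": 0.5}], jaw=0.4)

```text
t: 11.28
ee_pos: [0.5087, 0.0852, 0.2601]
eef_rot: [0.001, 1.0, 0.0, -0.0]
contact_force: [-0.4, 0.9, -0.3]
grip_width: 0.0344
grip_force: 0.0
```

```bash
cat > look.py <<'E'
from h import *
import sys
st=state();f=grab_frame("scene");g=grab_frame("side");w=grab_frame("wrist");print(st["ee_pos"],st["t"])
o=np.zeros((560,800,3),np.uint8);o[:300,:400]=cv2.resize(f["img"][100:280,200:440],(400,300));o[:300,400:]=cv2.resize(g["img"][100:340,230:550],(400,300))
o[300:550,:400]=cv2.resize(w["img"],(400,250))
cv2.imwrite(f"pics/{sys.argv[1]}.png",o)
for n,F in (("sc",f),("sd",g)):
    for s,c in comps(F["img"],AMB,40):
        if s[2]<40 and (n=="sc" or (100<c[0]<500 and c[1]>200)): print(n,s,c.round(1),onz(F,(s[0]+s[2]/2,s[1]+.17*s[3]),.070))
for s,c in comps(w["img"],AMB,100): print("w",s,c.round(1),wz(w,st,c,.06))
E
python3 look.py L1
```

```text
[0.5087 0.0852 0.2601] 11.275
sc [359, 178, 14, 16, 172] [365.4 186.4] [0.4288 0.1678 0.07  ]
sc [0, 184, 28, 64, 854] [  8.4 220. ] [ 0.7406 -0.8166  0.07  ]
sc [429, 204, 18, 25, 303] [437.  214.7] [0.5197 0.3779 0.07  ]
sc [392, 206, 16, 18, 221] [399.7 215.6] [0.5472 0.2795 0.07  ]
sc [349, 218, 16, 19, 243] [356.5 228. ] [0.6258 0.1768 0.07  ]
sc [621, 248, 19, 46, 552] [632.3 275. ] [0.603  0.8026 0.07  ]
sc [0, 280, 25, 39, 580] [  8.7 296.4] [ 1.0225 -0.5034  0.07  ]
sc [632, 306, 8, 23, 93] [636.7 313.9] [0.7699 0.7564 0.07  ]
sd [290, 225, 18, 20, 282] [298.8 235. ] [0.6269 0.1751 0.07  ]
sd [370, 253, 20, 21, 328] [379.3 263.3] [0.427  0.1652 0.07  ]
sd [299, 271, 21, 23, 350] [309.2 282.1] [0.5466 0.2787 0.07  ]
sd [294, 314, 23, 32, 562] [304.9 329.1] [0.5068 0.3752 0.07  ]
sd [201, 378, 12, 19, 45] [207.2 386.1] [0.6105 0.5613 0.07  ]
sd [184, 391, 17, 9, 72] [191.3 396.2] [0.6217 0.5887 0.07  ]
w [371, 78, 41, 40, 1288] [390.8  97.5] [0.4238 0.1614 0.06  ]
w [510, 154, 46, 38, 1195] [533.7 170.8] [0.4983 0.3609 0.06  ]
w [456, 183, 36, 37, 1011] [473.4 201.5] [0.5384 0.2711 0.06  ]
w [537, 215, 103, 132, 2538] [583.1 277.9] [0.6763 0.5348 0.06  ]
w [383, 245, 25, 32, 450] [396.5 257.6] [0.6081 0.1786 0.06  ]
```

View pics/L1.png

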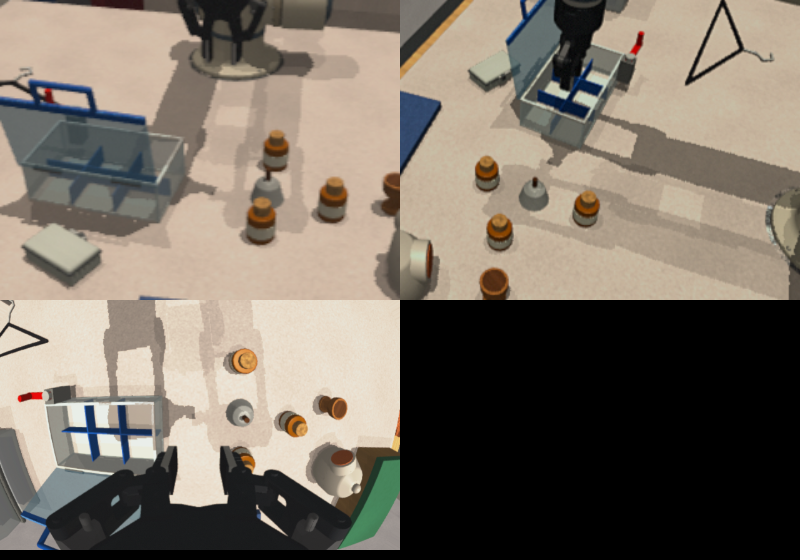

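The lid is open and the crate empty. Three jars stand at (0.428,0.167), (0.547,0.279) and (0.627,0.176), and both cameras agree to within 2 mm. I'll take the nearest one first.

>>> servo_tool(motion=[{"offset": [-0.2, 0.2, -0.2], "twist": 0}, {"offset": [-0.405, 0.407, -0.4], "twist": 0}, {"offset": [-0.405, 0.407, -0.6], "twist": 0}, {"offset": [-0.405, 0.407, -0.75], "twist": 0}, {"offset": [-0.405, 0.407, -0.85], "twist": 0}, {"offset": [-0.405, 0.407, -0.92], "twist": 0}, {"offset": [-0.405, 0.407, -0.955], "twist": 0}, {"offset": [-0.405, 0.407, -0.955], "twist": 0}, {"offset": [-0.405, 0.407, -0.955], "twist": 0}], jaw=0.55)

```text
t: 12.55
ee_pos: [0.4287, 0.1665, 0.0705]
eef_rot: [0.0, 1.0, 0.0, 0.001]
contact_force: [-0.1, 1.0, 0.3]
grip_width: 0.0472
grip_force: 0.0
```

>>> servo_tool(motion=[{"offset": [0, 0, 0], "twist": 0}, {"offset": [0, 0, 0], "twist": 0}, {"offset": [0, 0, 0], "twist": 0}, {"offset": [0, 0, 0], "twist": 0}], jaw=0, squeeze=30)

```text
t: 13.05
ee_pos: [0.4285, 0.1666, 0.0703]
eef_rot: [-0.0, 1.0, 0.0, 0.001]
contact_force: [-0.1, 1.0, 5.6]
grip_width: 0.0268
grip_force: 29.8
```

>>> servo_tool(motion=[{"offset": [0, 0, 0.1], "twist": 0}, {"offset": [0, 0, 0.3], "twist": 0}, {"offset": [0, 0, 0.55], "twist": 0}, {"offset": [0, 0, 0.75], "twist": 0}, {"offset": [0, 0, 0.75], "twist": 0}])

```text
t: 13.68
ee_pos: [0.4291, 0.1667, 0.2228]
eef_rot: [0.0, 1.0, 0.001, 0.003]
contact_force: [0.4, 0.5, -1.4]
grip_width: 0.0271
grip_force: 29.9
```

```bash
cat > corner.py <<'E'
from h import *
import sys
st=state();w=grab_frame("wrist");print(st["ee_pos"],st["grip_width"])
cv2.imwrite(f"pics/{sys.argv[1]}.png",w["img"])
for s,c in comps(w["img"],AMB,100): print("w",s,c.round(1),wz(w,st,c,.06))
E
python3 corner.py L2
```

```text
[0.4291 0.1667 0.2228] 0.027093692380253633
w [275, 187, 86, 92, 5322] [317.5 230.2] [0.478  0.1658 0.06  ]
w [467, 215, 49, 48, 1512] [491.5 237.9] [0.4922 0.3643 0.06  ]
w [531, 250, 96, 93, 2753] [571.9 303.9] [0.6176 0.5627 0.06  ]
w [396, 255, 38, 26, 593] [412.2 267.1] [0.523  0.2691 0.06  ]
w [309, 314, 33, 17, 435] [324.4 322.5] [0.5958 0.1738 0.06  ]
```

View pics/L2.png

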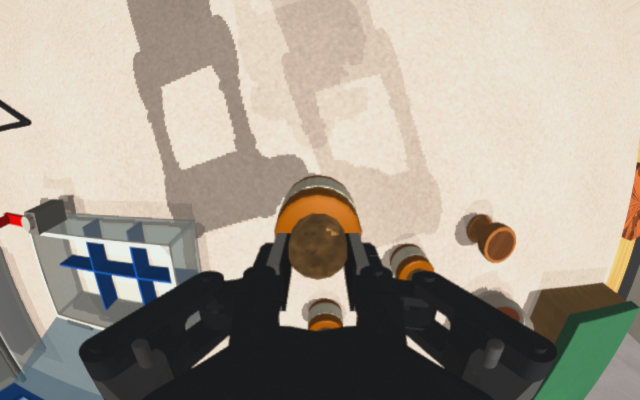

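Jar A hangs upright in the grip, with the cork at (318,245). The empty crate shows at the left, with divider crossings at (98,265) and (142,271). I'll go over cell2, then check the dividers.

>>> servo_tool(motion=[{"offset": [0.1, -0.2, 0], "twist": 0}, {"offset": [0.2, -0.4, 0], "twist": 0}, {"offset": [0.32, -0.65, 0], "twist": 0}, {"offset": [0.42, -0.87, 0], "twist": 0}, {"offset": [0.485, -0.99, 0], "twist": 0}, {"offset": [0.485, -0.99, 0], "twist": 0}, {"offset": [0.485, -0.99, 0], "twist": 0}])

```text
t: 14.6
ee_pos: [0.5243, -0.0311, 0.2177]
eef_rot: [-0.0, 1.0, 0.0, -0.002]
contact_force: [-0.1, 0.5, -1.4]
grip_width: 0.0267
grip_force: 30.0
```

```bash
python3 corner.py L3
```

```text
[ 0.5243 -0.0311  0.2177] 0.026714362522902897
w [582, 154, 42, 36, 1011] [604.1 170.2] [0.4995 0.3473 0.06  ]
w [545, 182, 35, 35, 926] [561.7 199.8] [0.5396 0.2649 0.06  ]
w [275, 187, 86, 92, 5339] [317.5 230.4] [ 0.5697 -0.0321  0.06  ]
w [624, 234, 16, 30, 175] [635.2 243.3] [0.6166 0.4966 0.06  ]
w [469, 245, 38, 38, 1077] [487.9 263.7] [0.616  0.1649 0.06  ]
w [569, 301, 63, 79, 2001] [596.8 338.6] [0.8129 0.4928 0.06  ]
```

View pics/L3.png

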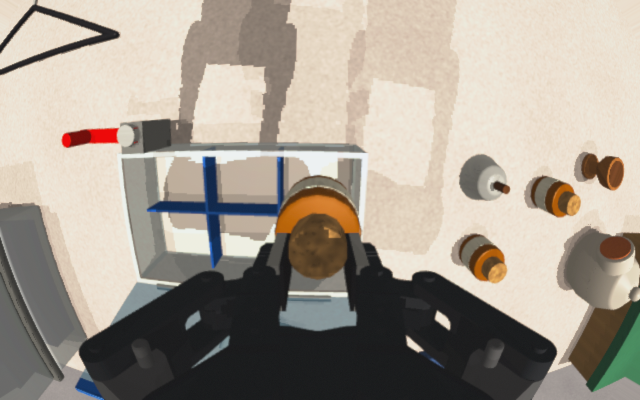

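The view has the crate's front rim corners at (121,153) and (366,148), the divider crossing at (211,208), and the second divider at (281,170). The jar is over the left cell.

```bash
python3 - <<'E'
from h import *
st=state();w=grab_frame("wrist")
for n,p,z in (("FRc",(121,153),.08),("FLc",(366,149),.08),("cross",(212,208),.04),("rowL",(275,209),.04),("rowR",(152,208),.04),("col2",(281,165),.04),("col1",(209,170),.04),("FLin",(340,184),.004)): print(n,wz(w,st,p,z))
E
```

```text
FRc [ 0.4855 -0.226   0.08  ]
FLc [0.4876 0.0099 0.08  ]
cross [ 0.554  -0.1448  0.04  ]
rowL [ 0.5546 -0.0758  0.04  ]
rowR [ 0.5549 -0.2205  0.04  ]
col2 [ 0.5086 -0.0682  0.04  ]
col1 [ 0.5126 -0.1445  0.04  ]
FLin [ 0.5365 -0.0064  0.004 ]
```

>>> servo_tool(motion=[{"offset": [0, 0, -0.15], "twist": 0}, {"offset": [0, 0, -0.3], "twist": 0}, {"offset": [0, 0, -0.45], "twist": 0}, {"offset": [0, 0, -0.55], "twist": 0}, {"offset": [0, 0, -0.62], "twist": 0}, {"offset": [0, 0, -0.67], "twist": 0}, {"offset": [0, 0, -0.7], "twist": 0}, {"offset": [0, 0, -0.71], "twist": 0}, {"offset": [0, 0, -0.715], "twist": 0}, {"offset": [0, 0, -0.715], "twist": 0}])

```text
t: 15.95
ee_pos: [0.5252, -0.0317, 0.0769]
eef_rot: [0.0, 1.0, -0.0, 0.0]
contact_force: [-0.4, -1.1, -1.2]
grip_width: 0.0264
grip_force: 30.1
```

>>> servo_tool(motion=[{"offset": [0, 0, -0.006], "twist": 0}, {"offset": [0, 0, -0.012], "twist": 0}, {"offset": [0, 0, -0.012], "twist": 0}])

```text
t: 16.32
ee_pos: [0.5252, -0.0316, 0.0744]
eef_rot: [-0.0, 1.0, -0.0, 0.0]
contact_force: [-0.4, 0.1, 0.5]
grip_width: 0.0266
grip_force: 30.2
```

>>> servo_tool(motion=[{"offset": [0, 0, 0], "twist": 0}, {"offset": [0, 0, 0], "twist": 0}, {"offset": [0, 0, 0], "twist": 0}, {"offset": [0, 0, 0.03], "twist": 0}, {"offset": [0, 0, 0.1], "twist": 0}, {"offset": [0, 0, 0.35], "twist": 0}, {"offset": [0, 0, 0.7], "twist": 0}, {"offset": [0.1, 0.3, 0.7], "twist": 0}, {"offset": [0.1, 0.6, 0.7], "twist": 0}, {"offset": [0.1, 0.9, 0.7], "twist": 0}, {"offset": [0.1, 0.9, 0.7], "twist": 0}, {"offset": [0.1, 0.9, 0.7], "twist": 0}], jaw=0.45)

```text
t: 17.82
ee_pos: [0.5451, 0.1481, 0.2149]
eef_rot: [-0.0, 1.0, -0.0, 0.0]
contact_force: [0.2, -1.0, -0.2]
grip_width: 0.0387
grip_force: 0.0
```

```bash
python3 look.py L4
```

```text
[0.5451 0.1481 0.2149] 17.825
sc [0, 184, 28, 64, 857] [  8.4 220. ] [ 0.7406 -0.8166  0.07  ]
sc [288, 186, 13, 16, 123] [294.6 193.4] [ 0.5196 -0.0278  0.07  ]
sc [429, 204, 18, 25, 303] [437.  214.7] [0.5197 0.3779 0.07  ]
sc [392, 206, 16, 18, 222] [399.6 215.5] [0.5472 0.2795 0.07  ]
sc [348, 219, 17, 18, 241] [356.4 228.1] [0.6295 0.1762 0.07  ]
sc [621, 248, 19, 46, 555] [632.3 274.9] [0.603  0.8026 0.07  ]
sc [632, 306, 8, 23, 94] [636.7 313.8] [0.7699 0.7564 0.07  ]
sd [290, 225, 18, 20, 282] [298.8 235. ] [0.6269 0.1751 0.07  ]
sd [299, 271, 21, 23, 347] [309.1 282.1] [0.5466 0.2787 0.07  ]
sd [294, 314, 23, 32, 563] [304.9 329.2] [0.5068 0.3752 0.07  ]
sd [184, 389, 14, 11, 70] [190.9 395.8] [0.6259 0.5876 0.07  ]
w [494, 128, 54, 42, 1720] [522.5 146.4] [0.5007 0.3642 0.06  ]
w [127, 140, 38, 42, 1294] [146.9 160.9] [ 0.5183 -0.0264  0.06  ]
w [425, 159, 44, 44, 1489] [446.3 180.5] [0.5395 0.2736 0.06  ]
w [534, 228, 106, 119, 2862] [584.2 272.5] [0.6702 0.5331 0.06  ]
w [325, 232, 33, 45, 1173] [342.1 253.6] [0.6154 0.1716 0.06  ]
```

View pics/L4.png

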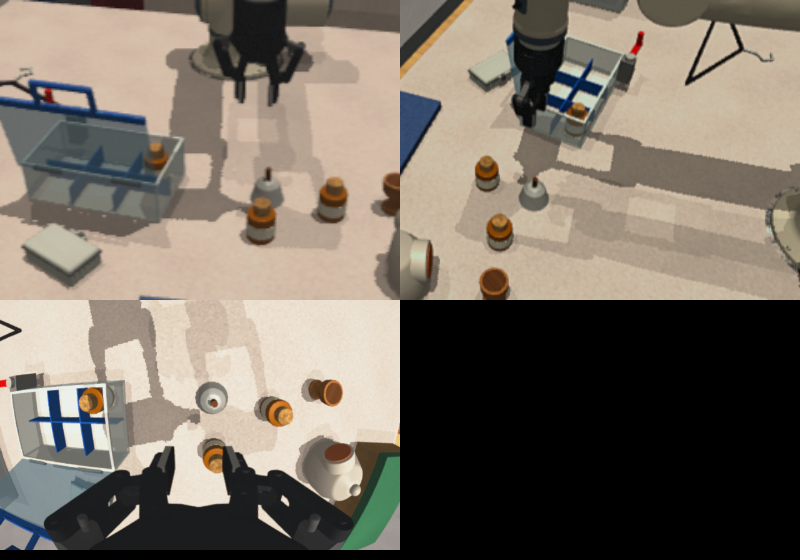

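Jar A stands upright in cell2. The other jars haven't moved: B is at (0.547,0.279) and C at (0.627,0.1755). Jar C is next.

>>> servo_tool(motion=[{"offset": [0.2, 0.07, 0], "twist": 0}, {"offset": [0.412, 0.137, -0.1], "twist": 0}, {"offset": [0.412, 0.137, -0.3], "twist": 0}, {"offset": [0.412, 0.137, -0.5], "twist": 0}, {"offset": [0.412, 0.137, -0.62], "twist": 0}, {"offset": [0.412, 0.137, -0.7], "twist": 0}, {"offset": [0.412, 0.137, -0.725], "twist": 0}, {"offset": [0.412, 0.137, -0.725], "twist": 0}, {"offset": [0.412, 0.137, -0.725], "twist": 0}], jaw=0.55)

```text
t: 19.1
ee_pos: [0.6281, 0.1759, 0.0708]
eef_rot: [0.0, 1.0, 0.0, 0.001]
contact_force: [0.6, 0.1, -0.0]
grip_width: 0.0474
grip_force: 0.0
```

>>> servo_tool(motion=[{"offset": [0, 0, 0], "twist": 0}, {"offset": [0, 0, 0], "twist": 0}, {"offset": [0, 0, 0], "twist": 0}, {"offset": [0, 0, 0], "twist": 0}], jaw=0)

```text
t: 19.6
ee_pos: [0.6279, 0.1761, 0.0703]
eef_rot: [-0.0, 1.0, 0.0, 0.001]
contact_force: [-0.0, 0.7, 5.4]
grip_width: 0.0266
grip_force: 29.6
```

>>> servo_tool(motion=[{"offset": [0, 0, 0.1], "twist": 0}, {"offset": [0, 0, 0.3], "twist": 0}, {"offset": [0, 0, 0.55], "twist": 0}, {"offset": [-0.1, -0.2, 0.7], "twist": 0}, {"offset": [-0.25, -0.45, 0.75], "twist": 0}, {"offset": [-0.4, -0.7, 0.75], "twist": 0}, {"offset": [-0.515, -1, 0.75], "twist": 0}, {"offset": [-0.515, -1, 0.75], "twist": 0}, {"offset": [-0.515, -1, 0.75], "twist": 0}])

```text
t: 20.72
ee_pos: [0.5243, -0.0244, 0.2196]
eef_rot: [0.001, 1.0, 0.0, 0.0]
contact_force: [-0.3, -0.2, -1.2]
grip_width: 0.0266
grip_force: 30.1
```

>>> servo_tool(motion=[{"offset": [0, -0.2, 0], "twist": 0}, {"offset": [-0.01, -0.45, 0], "twist": 0}, {"offset": [-0.01, -0.7, 0], "twist": 0}, {"offset": [-0.01, -0.815, 0], "twist": 0}, {"offset": [-0.01, -0.815, 0], "twist": 0}, {"offset": [-0.01, -0.815, -0.15], "twist": 0}, {"offset": [-0.01, -0.815, -0.3], "twist": 0}, {"offset": [-0.01, -0.815, -0.45], "twist": 0}, {"offset": [-0.01, -0.815, -0.57], "twist": 0}, {"offset": [-0.01, -0.815, -0.65], "twist": 0}, {"offset": [-0.01, -0.815, -0.69], "twist": 0}, {"offset": [-0.01, -0.815, -0.71], "twist": 0}, {"offset": [-0.01, -0.815, -0.72], "twist": 0}, {"offset": [-0.01, -0.815, -0.72], "twist": 0}])

```text
t: 22.48
ee_pos: [0.5227, -0.1874, 0.0757]
eef_rot: [0.0, 1.0, -0.0, 0.0]
contact_force: [-0.8, -0.4, -1.4]
grip_width: 0.0268
grip_force: 30.3
```

>>> servo_tool(motion=[{"offset": [0, 0, -0.007], "twist": 0}, {"offset": [0, 0, -0.007], "twist": 0}, {"offset": [0, 0, -0.007], "twist": 0}])

```text
t: 22.85
ee_pos: [0.5227, -0.1874, 0.0743]
eef_rot: [0.0, 1.0, -0.0, 0.001]
contact_force: [0.4, 0.6, 1.1]
grip_width: 0.0267
grip_force: 30.4
```

>>> servo_tool(motion=[{"offset": [0, 0, 0], "twist": 0}, {"offset": [0, 0, 0], "twist": 0}, {"offset": [0, 0, 0], "twist": 0}, {"offset": [0, 0, 0.03], "twist": 0}, {"offset": [0, 0, 0.1], "twist": 0}, {"offset": [0, 0, 0.35], "twist": 0}, {"offset": [0, 0, 0.7], "twist": 0}, {"offset": [0, 0.3, 0.7], "twist": 0}, {"offset": [0, 0.6, 0.7], "twist": 0}, {"offset": [0, 1, 0.7], "twist": 0}, {"offset": [0, 1, 0.7], "twist": 0}], jaw=0.4)

```text
t: 24.22
ee_pos: [0.5223, 0.0159, 0.2153]
eef_rot: [-0.002, 1.0, 0.0, 0.001]
contact_force: [-0.1, -0.4, 0.3]
grip_width: 0.0343
grip_force: 0.0
```

>>> servo_tool(motion=[{"offset": [0, 0.3, 0], "twist": 0}, {"offset": [0, 0.6, 0], "twist": 0}, {"offset": [0, 0.9, 0], "twist": 0}, {"offset": [0, 0.9, 0], "twist": 0}, {"offset": [0, 0.9, 0], "twist": 0}])

```text
t: 24.85
ee_pos: [0.5227, 0.192, 0.2141]
eef_rot: [0.0, 1.0, -0.0, 0.0]
contact_force: [0.4, -0.6, 0.9]
grip_width: 0.0339
grip_force: 0.0
```

```bash
python3 look.py L5
```

```text
[0.5227 0.192  0.2141] 24.85
sc [0, 184, 28, 64, 855] [  8.4 219.9] [ 0.7406 -0.8166  0.07  ]
sc [288, 186, 13, 16, 123] [294.6 193.4] [ 0.5196 -0.0278  0.07  ]
sc [429, 204, 18, 25, 302] [436.9 214.8] [0.5197 0.3779 0.07  ]
sc [392, 206, 16, 18, 221] [399.7 215.6] [0.5472 0.2795 0.07  ]
sc [621, 248, 19, 46, 555] [632.3 274.9] [0.603  0.8026 0.07  ]
sc [632, 306, 8, 23, 94] [636.7 313.8] [0.7699 0.7564 0.07  ]
sd [299, 271, 21, 23, 350] [309.2 282.1] [0.5466 0.2787 0.07  ]
sd [294, 314, 23, 32, 566] [304.9 329.1] [0.5068 0.3752 0.07  ]
sd [201, 378, 12, 19, 41] [207.6 386. ] [0.6105 0.5613 0.07  ]
sd [184, 389, 13, 11, 62] [190.4 395.7] [0.6267 0.588  0.07  ]
w [463, 144, 55, 46, 1857] [491.3 164.4] [0.4993 0.3681 0.06  ]
w [99, 166, 32, 37, 952] [115.2 183.8] [ 0.5189 -0.0285  0.06  ]
w [21, 169, 32, 32, 783] [ 37.2 185. ] [ 0.5177 -0.1741  0.06  ]
w [384, 179, 44, 45, 1547] [405.5 201.3] [0.538  0.2759 0.06  ]
w [543, 224, 97, 115, 3058] [574.1 271.1] [0.6415 0.5486 0.06  ]
```

View pics/L5.png

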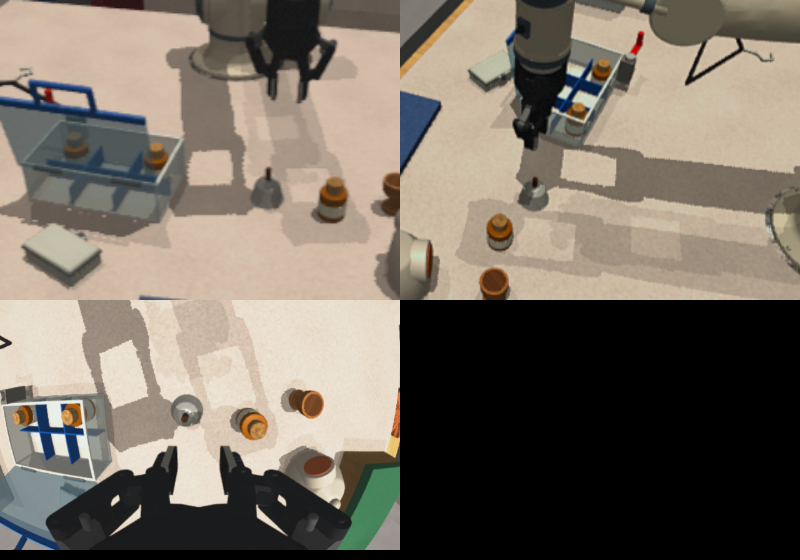

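Two jars stand upright in cells 0 and 2. Jar B is still at (0.547,0.279).

>>> servo_tool(motion=[{"offset": [0.06, 0.22, 0], "twist": 0}, {"offset": [0.121, 0.435, -0.1], "twist": 0}, {"offset": [0.121, 0.435, -0.3], "twist": 0}, {"offset": [0.121, 0.435, -0.5], "twist": 0}, {"offset": [0.121, 0.435, -0.62], "twist": 0}, {"offset": [0.121, 0.435, -0.69], "twist": 0}, {"offset": [0.121, 0.435, -0.72], "twist": 0}, {"offset": [0.121, 0.435, -0.72], "twist": 0}, {"offset": [0.121, 0.435, -0.72], "twist": 0}], jaw=0.55)

```text
t: 26.12
ee_pos: [0.5473, 0.28, 0.0712]
eef_rot: [0.0, 1.0, 0.0, 0.001]
contact_force: [0.3, -1.0, 0.8]
grip_width: 0.0468
grip_force: 0.0
```

>>> servo_tool(motion=[{"offset": [0, 0, 0], "twist": 0}, {"offset": [0, 0, 0], "twist": 0}, {"offset": [0, 0, 0], "twist": 0}, {"offset": [0, 0, 0], "twist": 0}], jaw=0)

```text
t: 26.62
ee_pos: [0.5471, 0.2802, 0.0708]
eef_rot: [-0.0, 1.0, 0.0, 0.001]
contact_force: [-0.5, 1.2, 6.8]
grip_width: 0.0269
grip_force: 29.6
```

>>> servo_tool(motion=[{"offset": [0, 0, 0.1], "twist": 0}, {"offset": [0, 0, 0.3], "twist": 0}, {"offset": [0, 0, 0.55], "twist": 0}, {"offset": [0, 0, 0.75], "twist": 0}, {"offset": [-0.03, -0.2, 0.8], "twist": 0}, {"offset": [-0.06, -0.45, 0.8], "twist": 0}, {"offset": [-0.08, -0.7, 0.8], "twist": 0}, {"offset": [-0.1, -1, 0.8], "twist": 0}, {"offset": [-0.1, -1, 0.8], "twist": 0}, {"offset": [-0.1, -1, 0.8], "twist": 0}])

```text
t: 27.88
ee_pos: [0.5265, 0.0798, 0.2301]
eef_rot: [0.0, 1.0, 0.0, 0.0]
contact_force: [0.8, -0.3, -1.4]
grip_width: 0.0269
grip_force: 30.0
```

>>> servo_tool(motion=[{"offset": [0, -0.25, 0], "twist": 0}, {"offset": [-0.015, -0.5, 0], "twist": 0}, {"offset": [-0.015, -0.75, 0], "twist": 0}, {"offset": [-0.015, -0.945, 0], "twist": 0}, {"offset": [-0.015, -0.945, 0], "twist": 0}, {"offset": [-0.015, -0.945, 0], "twist": 0}, {"offset": [-0.015, -0.945, -0.15], "twist": 0}, {"offset": [-0.015, -0.945, -0.3], "twist": 0}, {"offset": [-0.015, -0.945, -0.45], "twist": 0}, {"offset": [-0.015, -0.945, -0.58], "twist": 0}, {"offset": [-0.015, -0.945, -0.67], "twist": 0}, {"offset": [-0.015, -0.945, -0.73], "twist": 0}, {"offset": [-0.015, -0.945, -0.76], "twist": 0}, {"offset": [-0.015, -0.945, -0.77], "twist": 0}, {"offset": [-0.015, -0.945, -0.77], "twist": 0}])

```text
t: 29.75
ee_pos: [0.524, -0.1093, 0.0764]
eef_rot: [0.0, 1.0, -0.0, 0.001]
contact_force: [0.0, 0.2, -0.5]
grip_width: 0.0267
grip_force: 30.2
```

>>> servo_tool(motion=[{"offset": [0, 0, -0.008], "twist": 0}, {"offset": [0, 0, -0.008], "twist": 0}, {"offset": [0, 0, -0.008], "twist": 0}])

```text
t: 30.12
ee_pos: [0.524, -0.1094, 0.0748]
eef_rot: [0.0, 1.0, -0.0, 0.001]
contact_force: [0.2, -0.2, 2.1]
grip_width: 0.027
grip_force: 30.3
```

>>> servo_tool(motion=[{"offset": [0, 0, 0], "twist": 0}, {"offset": [0, 0, 0], "twist": 0}, {"offset": [0, 0, 0], "twist": 0}, {"offset": [0, 0, 0.03], "twist": 0}, {"offset": [0, 0, 0.1], "twist": 0}, {"offset": [0, 0, 0.35], "twist": 0}, {"offset": [-0.1, 0, 0.65], "twist": 0}, {"offset": [-0.2, 0, 0.95], "twist": 0}, {"offset": [-0.2, 0, 1], "twist": 0}, {"offset": [-0.2, 0, 1], "twist": 0}], jaw=0.4)

```text
t: 31.38
ee_pos: [0.484, -0.1093, 0.2757]
eef_rot: [0.0, 1.0, -0.0, 0.002]
contact_force: [-0.1, -0.2, -0.7]
grip_width: 0.0342
grip_force: 0.0
```

>>> servo_tool(motion=[{"offset": [0, 0, 0.15], "twist": -0.05}, {"offset": [0, 0, 0.15], "twist": -0.1}, {"offset": [0, 0, 0.15], "twist": -0.15}, {"offset": [0, 0, 0.15], "twist": -0.2}, {"offset": [0, 0, 0.15], "twist": -0.25}, {"offset": [0, 0, 0.15], "twist": -0.3}, {"offset": [0, 0, 0.15], "twist": -0.35}, {"offset": [0, 0, 0.15], "twist": -0.4}, {"offset": [0, 0, 0.15], "twist": -0.45}, {"offset": [0, 0, 0.15], "twist": -0.5}, {"offset": [0, 0, 0.15], "twist": -0.5}])

```text
t: 32.75
ee_pos: [0.4835, -0.1091, 0.3016]
eef_rot: [0.707, 0.708, -0.001, -0.002]
contact_force: [0.2, -0.1, -0.9]
grip_width: 0.0342
grip_force: 0.0
```

```bash
python3 look.py L6
```

```text
[ 0.4835 -0.1091  0.3016] 32.75
sc [0, 184, 28, 64, 856] [  8.4 219.9] [ 0.7406 -0.8166  0.07  ]
sc [283, 185, 14, 15, 74] [291.5 193.4] [ 0.5167 -0.0427  0.07  ]
sc [429, 204, 18, 25, 302] [437.  214.7] [0.5197 0.3779 0.07  ]
sc [621, 248, 19, 46, 554] [632.3 274.9] [0.603  0.8026 0.07  ]
sc [0, 280, 25, 39, 578] [  8.7 296.3] [ 1.0225 -0.5034  0.07  ]
sc [632, 306, 8, 23, 93] [636.7 313.9] [0.7699 0.7564 0.07  ]
sd [294, 314, 23, 32, 561] [304.9 329.1] [0.5068 0.3752 0.07  ]
sd [202, 376, 11, 18, 44] [207.7 385.2] [0.612  0.5578 0.07  ]
sd [184, 389, 16, 11, 74] [191.4 395.9] [0.6243 0.5868 0.07  ]
w [329, 99, 36, 36, 1032] [345.8 116.4] [ 0.5159 -0.047   0.06  ]
w [330, 148, 36, 36, 997] [347.6 165.8] [ 0.519  -0.1063  0.06  ]
w [328, 207, 35, 35, 912] [344.3 224.1] [ 0.5168 -0.181   0.06  ]
```

View pics/L6.png

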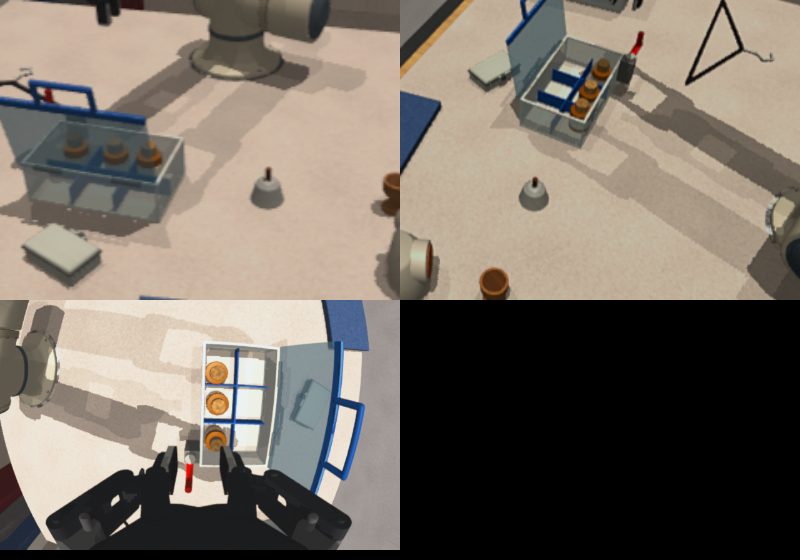

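All three jars are in the front row, but the one in cell2 has shifted to y≈-0.045. I'll check that it's upright with an enlarged view.

```bash
python3 - <<'E'
from h import *
st=state();f=grab_frame("scene");g=grab_frame("side");w=grab_frame("wrist")
o=np.zeros((600,800,3),np.uint8)
o[:300,:400]=cv2.resize(f["img"][165:225,230:310],(400,300),interpolation=cv2.INTER_CUBIC)
o[:300,400:]=cv2.resize(g["img"][140:215,330:430],(400,300),interpolation=cv2.INTER_CUBIC)
o[300:,:400]=cv2.resize(w["img"][80:245,295:515],(400,300),interpolation=cv2.INTER_CUBIC)
cv2.imwrite("pics/L7.png",o)
E
```

```text
(no output)
```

View pics/L7.png

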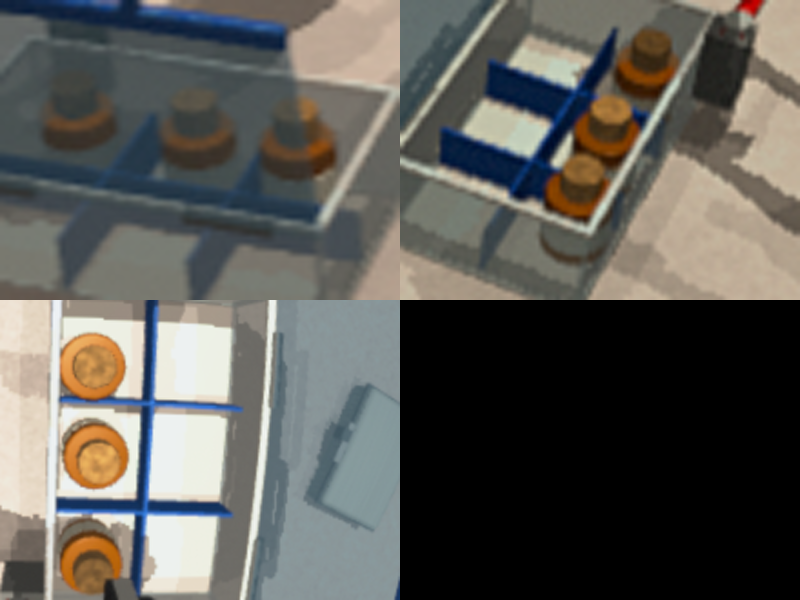

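The enlarged views show the cork and body of the shifted jar, at wrist-crop (96,366) and (93,367), concentric like the others. It is upright, against the divider and still in its own cell. Now I'll close the lid.

>>> servo_tool(motion=[{"offset": [0.1, 0, 0.1], "twist": 0}, {"offset": [0.35, -0.01, 0.1], "twist": 0}, {"offset": [0.6, -0.02, 0.1], "twist": 0}, {"offset": [0.85, -0.03, 0.1], "twist": 0}, {"offset": [0.932, -0.03, 0.1], "twist": 0}, {"offset": [0.932, -0.03, 0.1], "twist": 0}, {"offset": [0.932, -0.03, 0], "twist": 0}, {"offset": [0.932, -0.03, -0.1], "twist": 0}, {"offset": [0.932, -0.03, -0.19], "twist": 0}, {"offset": [0.932, -0.03, -0.19], "twist": 0}, {"offset": [0.932, -0.03, -0.19], "twist": 0}])

```text
t: 34.42
ee_pos: [0.6696, -0.1153, 0.2678]
eef_rot: [0.707, 0.707, 0.001, 0.001]
contact_force: [-0.4, -0.6, -0.3]
grip_width: 0.0339
grip_force: 0.0
```

>>> servo_tool(motion=[{"offset": [0, 0, 0], "twist": 0}, {"offset": [0, 0, 0], "twist": 0}, {"offset": [0, 0, 0], "twist": 0}, {"offset": [0, 0, 0], "twist": 0}], jaw=0, squeeze=25)

```text
t: 34.92
ee_pos: [0.6703, -0.1153, 0.2675]
eef_rot: [0.707, 0.707, 0.001, 0.001]
contact_force: [-0.4, -0.9, 5.6]
grip_width: 0.0088
grip_force: 24.6
```

>>> servo_tool(motion=[{"offset": [-0.046, 0.001, 0.009], "twist": 0}, {"offset": [-0.138, 0.003, 0.018], "twist": 0}, {"offset": [-0.23, 0.005, 0.018], "twist": 0}, {"offset": [-0.323, 0.007, 0.009], "twist": 0}, {"offset": [-0.413, 0.009, -0.009], "twist": 0}, {"offset": [-0.502, 0.011, -0.037], "twist": 0}, {"offset": [-0.587, 0.013, -0.073], "twist": 0}, {"offset": [-0.668, 0.015, -0.117], "twist": 0}, {"offset": [-0.744, 0.017, -0.169], "twist": 0}, {"offset": [-0.815, 0.018, -0.229], "twist": 0}, {"offset": [-0.88, 0.019, -0.295], "twist": 0}, {"offset": [-0.937, 0.02, -0.367], "twist": 0}, {"offset": [-0.987, 0.021, -0.445], "twist": 0}, {"offset": [-0.987, 0.021, -0.445], "twist": 0}])

```text
t: 36.67
ee_pos: [0.4713, -0.1108, 0.1757]
eef_rot: [0.707, 0.707, -0.001, -0.002]
contact_force: [-2.3, 0.4, -0.2]
grip_width: 0.0084
grip_force: 26.8
```

>>> servo_tool(motion=[{"offset": [-0.042, 0, -0.082], "twist": 0}, {"offset": [-0.076, 0, -0.169], "twist": 0}, {"offset": [-0.101, 0, -0.258], "twist": 0}, {"offset": [-0.11, 0, -0.305], "twist": 0}, {"offset": [-0.116, 0, -0.349], "twist": 0}, {"offset": [-0.12, 0, -0.395], "twist": 0}, {"offset": [-0.123, 0, -0.43], "twist": 0}, {"offset": [-0.123, 0, -0.445], "twist": 0}, {"offset": [-0.123, 0, -0.445], "twist": 0}])

```text
t: 37.8
ee_pos: [0.4463, -0.1103, 0.087]
eef_rot: [0.707, 0.707, -0.001, -0.003]
contact_force: [-8.6, 2.5, -1.1]
grip_width: 0.009
grip_force: 28.0
```

>>> servo_tool(motion=[{"offset": [0, 0, -0.012], "twist": 0}, {"offset": [0, 0, -0.025], "twist": 0}, {"offset": [0, 0, -0.025], "twist": 0}])

```text
t: 38.17
ee_pos: [0.4463, -0.1104, 0.0837]
eef_rot: [0.707, 0.707, -0.001, -0.003]
contact_force: [-13.8, 3.5, 7.3]
grip_width: 0.0087
grip_force: 29.0
```

>>> servo_tool(motion=[{"offset": [0, 0, 0], "twist": 0}, {"offset": [0, 0, 0], "twist": 0}, {"offset": [0, 0, 0], "twist": 0}, {"offset": [0, 0, 0.15], "twist": 0}, {"offset": [0, 0, 0.35], "twist": 0}, {"offset": [0, 0, 0.6], "twist": 0}, {"offset": [0.09, -0.25, 0.6], "twist": 0}, {"offset": [0.09, -0.5, 0.6], "twist": 0}, {"offset": [0.09, -0.743, 0.6], "twist": 0}, {"offset": [0.09, -0.743, 0.6], "twist": 0}, {"offset": [0.09, -0.743, 0.6], "twist": 0}], jaw=0.3)

```text
t: 39.55
ee_pos: [0.4661, -0.2593, 0.2029]
eef_rot: [0.707, 0.707, 0.0, -0.0]
contact_force: [-0.4, 0.5, 0.0]
grip_width: 0.0256
grip_force: 0.0
```

```bash
python3 - <<'E'
from h import *
import pickle
F=pickle.load(open("f0.pkl","rb"));print(state()["ee_pos"])
for n,(y0,y1,x0,x1) in (("scene",(160,200,255,320)),("side",(145,205,370,425))):
    a=F[n]["img"];b=grab_frame(n)["img"];cv2.imwrite(f"pics/sh_{n}.png",b)
    ms=[sum(cv2.inRange(cv2.cvtColor(i[y0:y1,x0:x1],cv2.COLOR_BGR2HSV),p,q) for p,q in [((103,150,40),(125,255,255))])>0 for i in (a,b)]
    print(n,[m.sum() for m in ms],(ms[0]&ms[1]).sum(),[np.argwhere(m).mean(0).round(2) for m in ms])
    for s,c in comps(b,RED,10): print(s,c.round(1))
st=state();w=grab_frame("wrist")
for s,c in comps(w["img"],RED): print("w",s,c.round(1),wz(w,st,c,.115))
E
```

```text
[ 0.4661 -0.2593  0.2029]
scene [np.int64(152), np.int64(165)] 144 [array([13.86, 24.55]), array([13.33, 23.17])]
[227, 154, 14, 14, 76] [232.2 162. ]
side [np.int64(412), np.int64(425)] 399 [array([27.08, 25.58]), array([26.83, 26.23])]
[414, 125, 11, 19, 82] [420.  134.5]
w [306, 141, 21, 77, 1240] [316.  179.2] [ 0.4652 -0.239   0.115 ]
```

The lid matches its initial shut picture. Now I'll bring the latch back.

>>> servo_tool(motion=[{"offset": [-0.01, 0, -0.1], "twist": 0}, {"offset": [-0.01, 0, -0.25], "twist": 0}, {"offset": [-0.01, 0, -0.405], "twist": 0}, {"offset": [-0.01, 0, -0.405], "twist": 0}, {"offset": [-0.01, 0, -0.405], "twist": 0}])

```text
t: 40.33
ee_pos: [0.4646, -0.2593, 0.1236]
eef_rot: [0.707, 0.707, 0.0, 0.001]
contact_force: [-0.3, 0.2, 0.7]
grip_width: 0.0257
grip_force: 0.0
```

>>> servo_tool(motion=[{"offset": [0, 0, 0], "twist": 0}, {"offset": [0, 0, 0], "twist": 0}, {"offset": [0, 0, 0], "twist": 0}, {"offset": [0, 0, 0], "twist": 0}], jaw=0, squeeze=20)

```text
t: 40.83
ee_pos: [0.4648, -0.26, 0.1239]
eef_rot: [0.707, 0.707, 0.001, 0.002]
contact_force: [0.7, 0.2, 6.1]
grip_width: 0.0133
grip_force: 22.4
```

>>> servo_tool(motion=[{"offset": [0.027, -0.002, 0], "twist": 0}, {"offset": [0.06, 0, 0], "twist": 0}, {"offset": [0.09, 0.007, 0], "twist": 0}, {"offset": [0.126, 0.02, 0], "twist": 0}, {"offset": [0.162, 0.04, 0], "twist": 0}, {"offset": [0.192, 0.063, 0], "twist": 0}, {"offset": [0.22, 0.09, 0], "twist": 0}, {"offset": [0.242, 0.12, 0], "twist": 0}, {"offset": [0.26, 0.156, 0], "twist": 0}, {"offset": [0.274, 0.193, 0], "twist": 0}, {"offset": [0.28, 0.23, 0], "twist": 0}, {"offset": [0.28, 0.245, 0], "twist": 0}, {"offset": [0.28, 0.245, 0], "twist": 0}])

```text
t: 42.45
ee_pos: [0.5196, -0.2117, 0.1234]
eef_rot: [0.707, 0.707, -0.001, 0.001]
contact_force: [-2.6, -3.4, 5.9]
grip_width: 0.0127
grip_force: 22.8
```

>>> servo_tool(motion=[{"offset": [0, 0, 0], "twist": 0}, {"offset": [0, 0, 0], "twist": 0}, {"offset": [0, 0, 0], "twist": 0}, {"offset": [0, 0, 0.15], "twist": 0}, {"offset": [0, 0, 0.35], "twist": 0}, {"offset": [0, 0, 0.6], "twist": 0}, {"offset": [0, 0, 0.9], "twist": 0}, {"offset": [0, 0, 0.9], "twist": 0}, {"offset": [0, 0, 0.9], "twist": 0}], jaw=0.4)

```text
t: 43.58
ee_pos: [0.5201, -0.2106, 0.3015]
eef_rot: [0.707, 0.707, -0.0, -0.0]
contact_force: [-0.3, 0.1, -1.3]
grip_width: 0.034
grip_force: 0.0
```

```bash
python3 look.py L8
```

```text
[ 0.5201 -0.2106  0.3015] 43.575
sc [0, 184, 28, 64, 857] [  8.4 219.9] [ 0.7406 -0.8166  0.07  ]
sc [429, 204, 18, 25, 301] [437.  214.7] [0.5197 0.3779 0.07  ]
sc [621, 248, 19, 46, 553] [632.3 274.9] [0.603  0.8026 0.07  ]
sc [0, 280, 26, 39, 582] [  8.7 296.3] [ 1.0222 -0.5023  0.07  ]
sc [632, 306, 8, 23, 93] [636.7 313.9] [0.7699 0.7564 0.07  ]
sd [294, 314, 23, 32, 562] [304.8 329. ] [0.5068 0.3752 0.07  ]
sd [201, 378, 12, 19, 43] [207.3 386. ] [0.6105 0.5613 0.07  ]
sd [184, 390, 17, 10, 70] [191.3 396.1] [0.6226 0.5876 0.07  ]
```

View pics/L8.png

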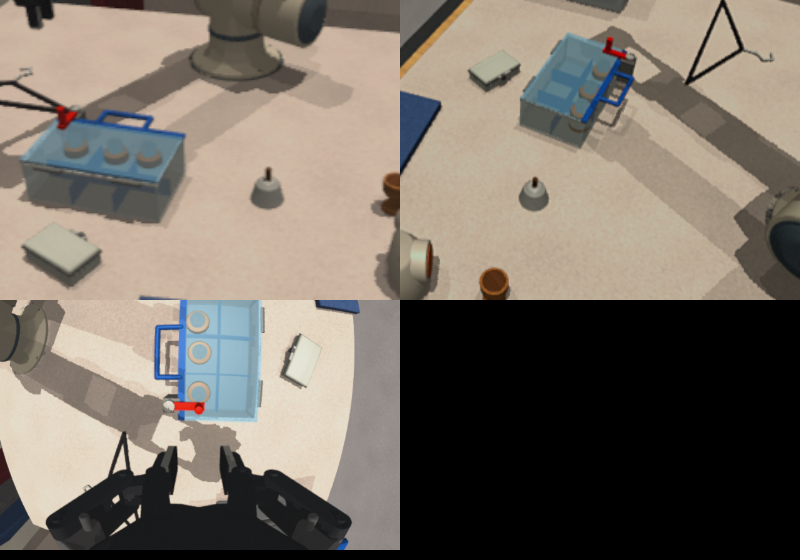

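The lid is shut, the latch points back across it as at the start, the three jars stand inside, the bystanders are in place, and the arm is clear.

```bash
python3 -c "
from plant import *
print(close_job())"
```

```text
the job is handed in; nothing more can be done
None
```

I handed the job in after 43.6 s: all three jars stand upright in front-row cells of their own, the lid is shut, the latch is back across it and the bystanders look unmoved, but the hand-in call returned no verdict.

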